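# Load the drill jig and lock its bush arm

### The job

Load the drill jig: set the pile of three loose aluminium blanks down flat in the black nest, one square on another, lowering them in rather than dropping them, while the bush arm is still parked. Then lift the arm by its red ball knob out of the park notch of the yellow gate, take it across through the slot and let it down into the other notch, so that its bush plate rests on the blanks, and let go. Leave the other things on the bench where they are.

Things in the scene. Friction and masses are not known exactly. Their poses are not given: they have to be found in the camera images.
- jig: Drill jig, fixed to the bench: dark steel base plate 210 (x) x 240 (y) x 12 mm. Origin under its centre; x points away from the robot, y to the left; its yaw varies. A yellow gate plate, 8 mm thick, its top 108 mm above the bench, stands across the front 88 mm before the origin. Black nest on the right half, arm parked on the left half.
- nest_floor (a point): Centre of the nest's floor, 12 mm above the bench, axes as the jig's. Black plastic frame, inside 69 (x) by 43 mm (y); walls upright for 12 mm above the floor, then flared outward up to 18 mm. End walls (at +x, -x) are full; each side wall is a 12 mm stub at either end with a 45 mm gap between for the fingers. Base plate bare for 40 mm outside the gaps.
- knob (a point): Centre of the red ball knob, 30 mm across, on the front end of the bush arm, 235 mm from sleeve_pivot and 58 mm in front of the gate, clear all round; 45 mm above the bench when down. The arm is a steel bar along the jig's x from the pivot at the back through the gate. Half-way along it is a bush plate 46 x 40 mm, which comes to lie flat on the pile.
- sleeve_pivot (a point): Centre of the sleeve at the back end of the bush arm, on a level round rod 52 mm above the bench, about which the arm swings and along which it slides. Its y axis runs along the rod to the left, x away from the robot, z up; it moves with the sleeve but does not swing.
- sleeve (a joint): Slide of the arm along the rod, m: 0 in the middle of the park notch (left), 0.095 in the middle of the other notch, over the nest (to the right, the jig's -y). About 1 N of friction. The gate's slot is an inverted U: two notches 17 mm wide, 95 mm apart, for the arm's 12 mm bar, joined by a passage above the tongue between them.
- bush_arm (a joint): Swing of the arm, rad: 0 level, grows as the knob is lifted, -0.03 to 0.22. Spring and weight press it down (3 to 4 N at the knob): it falls when let go. It rests at -0.03 in the park notch. From 0.105 the bar clears the tongue; at 0.15 it has room above and below. It stops at 0.00 on the seated pile of three, at -0.03 over an empty nest.
- blank_a_centre (a point): Centre of the lowest blank of the pile: bare aluminium plate 66 (x) x 40 (y) x 8 mm, 57 g, loose. The three blanks lie squarely on one another on the bench, 24 mm high together, and can be taken as one pile across the 40 mm. z up.
- blank_b_centre (a point): Centre of the middle blank of the pile: bare aluminium plate 66 (x) x 40 (y) x 8 mm, 57 g, loose. The three blanks lie squarely on one another on the bench, 24 mm high together, and can be taken as one pile across the 40 mm. z up.
- blank_c_centre (a point): Centre of the top blank of the pile: bare aluminium plate 66 (x) x 40 (y) x 8 mm, 57 g, loose. The three blanks lie squarely on one another on the bench, 24 mm high together, and can be taken as one pile across the 40 mm. z up.
- caliper: Digital caliper, 56 x 230 x 13 mm, lying at the front edge; a bystander. Origin at the centre of its underside.
- marker: White marker with a red cap, 17 x 135 x 16 mm, lying; a bystander. Origin at the centre of its underside.
- driver_red: Red screwdriver, 210 mm long, lying; a bystander. Origin at the centre of its underside.
- jar_rivets: Jar with a black lid, 60 mm wide and 69 mm high, standing; a bystander. Origin at the centre of its underside.
- cup_studs: Small red cup of studs, 64 mm wide and 42 mm high, standing; a bystander. Origin at the centre of its underside.
Things that resemble listed ones, but are neither listed nor needed, are in the scene too. Leave any blue or orange look-alike of the part that bears blank_c_centre alone.

How it is judged:
By the outcome, as a careful person would: the job done as asked, in the order asked, and still so for the second after the job is handed in, with the robot touching nothing.
It also fails if it takes over 58 s, if anything falls off the work surface, if the arm or the gripper's body presses on something with over 40 N, if the wrist force passes 120 N, or if a joint passes its speed limit or range.

### The arm

A 7-joint arm with a two-finger parallel gripper is mounted at the origin on a cart in front of the work surface, level with it; the furniture and walls round the work are solid. World frame = base frame: x ahead of the robot, y to its left, z up, the work surface at z = 0. Lengths are in m, angles in degrees, forces in N, time in s.
With the tool pointing down it reaches from about 0.425 to 0.825 m from the base axis. Payload 3.6 kg.
Tool frame: the origin (TCP) lies at the very end of the fingers, on their centre line; the grasp point (between the pads) lies 19 mm behind it (bot.tcp_to_grasp is the distance from the TCP to the grasp point, in m); z points along the fingers, y is the direction in which the jaws open and shut (so a half turn about z gives the same grasp; the last joint's range is limited). The gripper opens to 93 mm and grips with 3 to 60 N. Pads are 15 mm wide; open, the fingers measure 128 mm over their backs; the gripper's body (75 mm by 188 mm) begins 65 mm behind the grasp point.
Start: joints at [73.482, 35.231, -0.722, 81.555, 0.464, 63.22, -2.315], TCP at [0.168, -0.628, 0.219] pointing down, gripper open.
Joint ranges: [-178.69, 178.69], [-17.37, 117.87], [-77.05, 75.6], [15.02, 138.74], [-78.02, 258.01], [0.78, 113.62], [-162.83, 162.83]. Speed limits (degrees/s): [159.86, 159.86, 180, 180, 180, 180, 180].

### API

Orientations are given as a 3x3 rotation matrix whose columns are the frame's x, y, z axes.
In Python, from workcell import bot gives the robot as it stands.
- The arm moves only by the tool drive_tool, never from a script. Its argument "commands" is a list of rows, each an object of numbers: "tx", "ty", "tz": the shift along the world's x, y, z in cm; "wx", "wy", "wz": the turn, a rotation vector about the world's x, y, z in rad; "grip": the gripper's target within -1 to 1 (fully open at 1, half-way at 0, shut at -1). A call has 1 to 8 rows; each row shifts and turns the commanded pose from where the row before left it; what a row does not reach is not made up. A row lasts 1/8 s, in which the tool goes at most 62.5 mm and 10.7 degrees, less where a joint would pass 70% of its speed; a pose out of reach is approached as far as the arm can. A call is refused whole if a number of a shift passes 6.25 or a number of a turn 0.188, either way. A call with a gripper value outside its range is refused whole. The fingers move at their own pace and stop on an object; "newtons" is the grip in N (left out, the last holds). Time passes only in rows, so rows that do not move let the fingers close. It gives the time, the measured TCP pose, the force and the opening at its end, in the units of the state.
- bot.sense(): the state, without advancing time (a new reading comes with each control period).
- bot.get_image(name): name is "scene" or "top" or "wrist"; returns a dict with "pixels" (420x560x3 uint8, red, green, blue), "camera_matrix" (3x3 intrinsics, pixels), "position" and "rotation" of the camera in the world. Camera axes: x right, y down, z forward; pixel columns grow to the right and rows downward; lengths in m; the calibration is good to about 2 mm. A picture is of the moment at which its call begins. There is no depth.
- bot.finish_job(): hands the job in, once; it reports no verdict.
The state is a dict: "clock": time; "joint_pos": joint angles; "qd": joint speeds; "joint_efforts": joint torques, N m; "tcp_pos": TCP position; "ee_rot": TCP orientation; "wrist_force": force on the tool from outside, world axes, zero at the start; "moment": the same for the moment, N m; "grip_width": finger opening in m.
Only numpy, scipy, OpenCV 4.12 (cv2) and the standard library are available. Lean on these libraries where they do the work, as an engineer would, in place of code of your own. Each camera call takes 0.05 s, during which the arm holds its last target.

## Working session

There is one attempt and no reset: what is moved stays moved. The work goes in short steps, Python scripts to look and compute and a tool call to move; the robot and the scene stay as the last step left them, time stands still between calls to the robot, and variables do not carry over. Pictures are saved under pics/ and viewed, and the job is handed in when it is done.

Besides the shell and the picture viewer there is one more tool, called as name([rows], argument=value, ...), one row to a line, values as JSON. drive_tool: Moves the arm, as the interface text tells. Its arguments: {"type":"object","properties":{"commands":{"type":"array"},"newtons":{"type":"number"}},"required":["commands"]}

```bash
ls; mkdir -p pics
python3 - <<'E'
from workcell import bot
import cv2,pickle
for n in ("scene","top","wrist"):
    d=bot.get_image(n); cv2.imwrite(f"pics/{n}0.png",d["pixels"][:,:,::-1]); pickle.dump(d,open(f"pics/{n}0.pkl","wb"))
    print(n,d["camera_matrix"].tolist(),d["position"],d["rotation"])
s=bot.sense();print(s["clock"],s["tcp_pos"],s["ee_rot"],s["grip_width"],s["wrist_force"],bot.tcp_to_grasp)
E
```

```text
pics
scene [[493.5953186374758, 0.0, 273.9226439635065], [0.0, 493.5953186374758, 205.25941593865178], [0.0, 0.0, 1.0]] [-0.49864686  0.69017439  0.65578879] [[-0.50582674 -0.39488501  0.76694533]
 [-0.8625333   0.21786475 -0.45669602]
 [ 0.01325206 -0.89252494 -0.45080329]]
top [[407.11730874923114, 0.0, 284.59037023923594], [0.0, 407.11730874923114, 216.04528488830132], [0.0, 0.0, 1.0]] [0.49851418 0.0714674  1.06708346] [[-0.01378026 -0.99967645  0.02138007]
 [-0.99987894  0.01393127  0.00693056]
 [-0.00722617 -0.02128198 -0.9997474 ]]
wrist [[315.7022056249256, 0.0, 280.0602232134873], [0.0, 315.7022056249256, 205.19130445076985], [0.0, 0.0, 1.0]] [ 0.24757551 -0.60591684  0.38327662] [[ 0.25821797 -0.92477235 -0.2794988 ]
 [-0.96608602 -0.24751541 -0.07357943]
 [-0.00113604  0.28901941 -0.95732256]]
0.15 [ 0.16809748 -0.62727897  0.21776598] [[ 9.65920032e-01  2.58840200e-01 -4.91801327e-04]
 [ 2.58840667e-01 -9.65918246e-01  1.85777129e-03]
 [ 5.82601849e-06 -1.92175669e-03 -9.99998153e-01]] 0.09307361179556088 [0.59146502 0.73705437 0.9005469 ] 0.0188
```

View pics/top0.png

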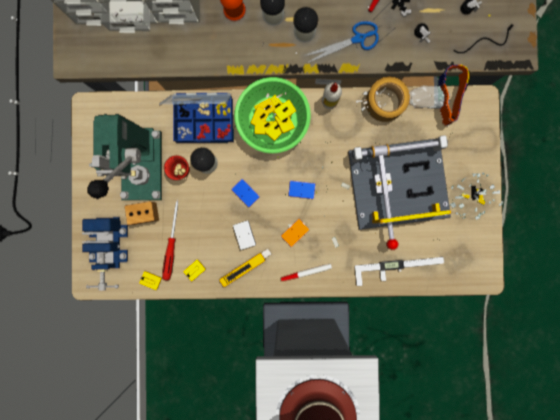

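View pics/scene0.png

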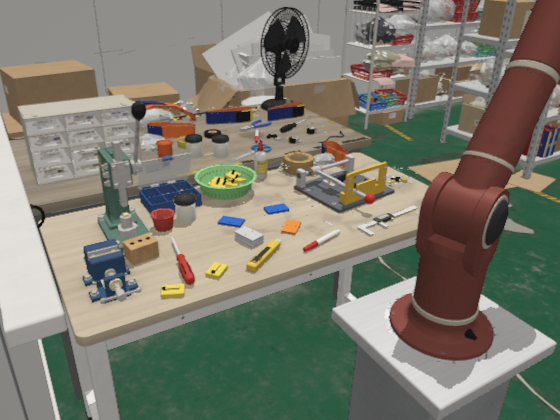

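View pics/wrist0.png

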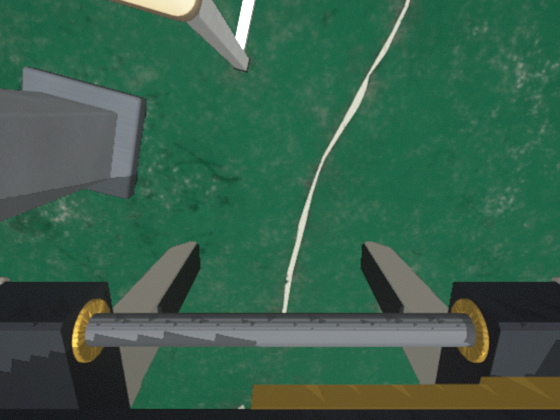

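Run:
```python
import cv2
t=cv2.imread("pics/top0.png")
cv2.imwrite("pics/c1.png",cv2.resize(t[170:270,210:330],None,fx=6,fy=6,interpolation=cv2.INTER_CUBIC))
cv2.imwrite("pics/c2.png",cv2.resize(t[130:260,340:460],None,fx=6,fy=6,interpolation=cv2.INTER_CUBIC)[:780])
s=cv2.imread("pics/scene0.png")
cv2.imwrite("pics/c3.png",cv2.resize(s[195:275,205:325],None,fx=6,fy=6,interpolation=cv2.INTER_CUBIC))
cv2.imwrite("pics/c4.png",cv2.resize(s[140:220,285:405],None,fx=6,fy=6,interpolation=cv2.INTER_CUBIC))
```

```text
(no output)
```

View pics/c1.png

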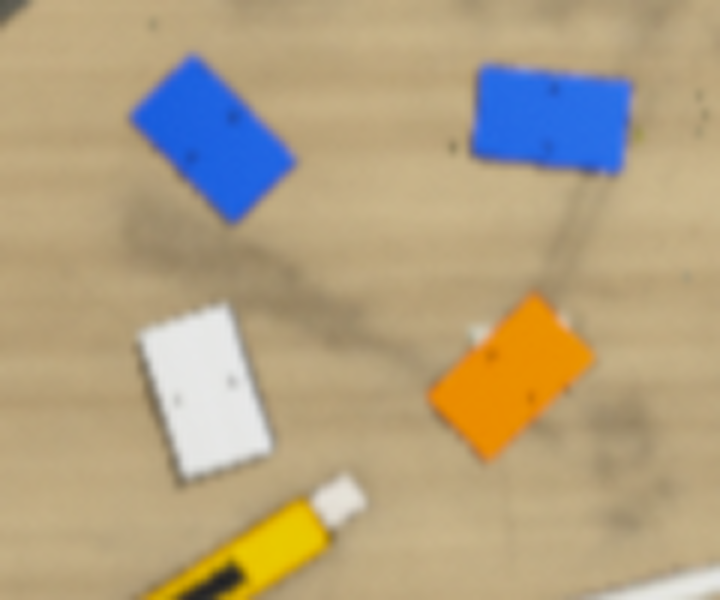

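View pics/c2.png

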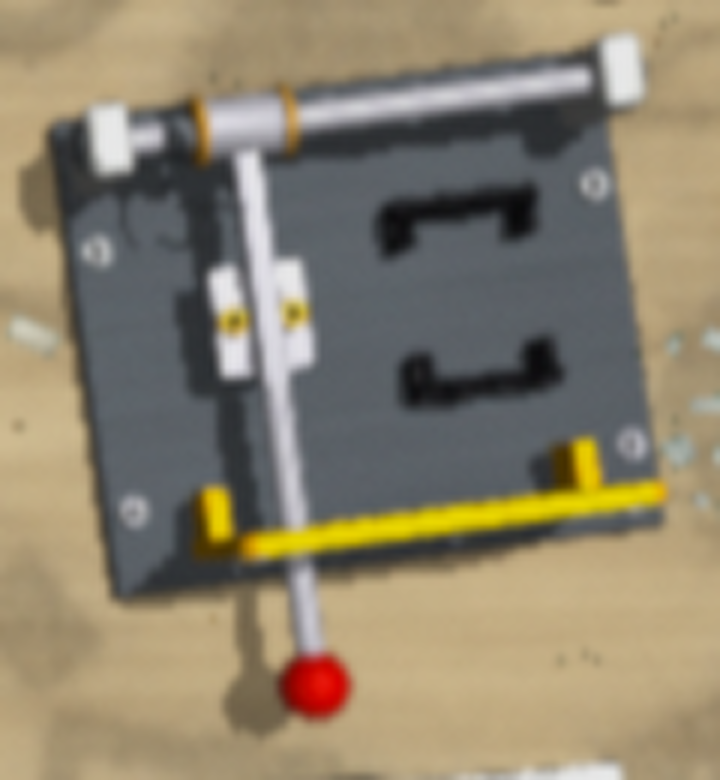

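View pics/c3.png

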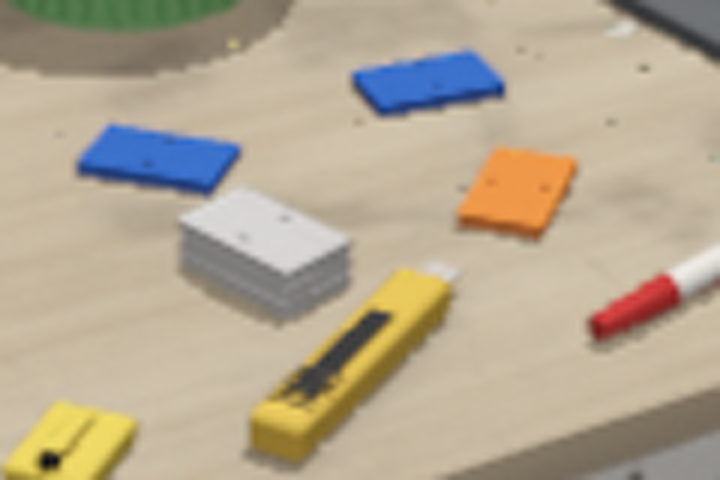

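View pics/c4.png

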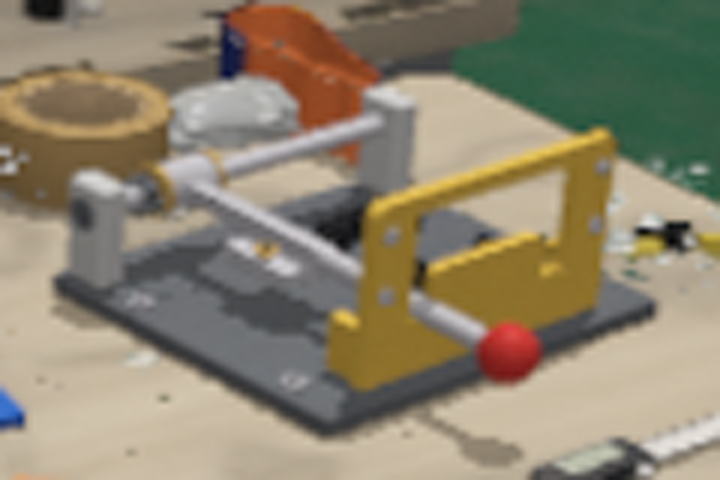

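```bash
cat > h.py <<'E'
import numpy as np,cv2,pickle
def ray(d,uv,z):
    uv=np.atleast_2d(uv).astype(float);K=d["camera_matrix"];R=d["rotation"];p=d["position"]
    r=(R@np.linalg.inv(K)@np.c_[uv,np.ones(len(uv))].T).T
    return p+r*((z-p[2])/r[:,2])[:,None]
def crop(uv,o,f): return (np.atleast_2d(uv).astype(float)+.5)/f-.5+np.array(o)
def proj(d,P):
    q=(np.atleast_2d(P)-d["position"])@d["rotation"]; q=q@d["camera_matrix"].T
    return q[:,:2]/q[:,2:]
E
python3 - <<'E'
from h import *
np.set_printoptions(precision=4,suppress=True)
d=pickle.load(open("pics/top0.pkl","rb"))
P=ray(d,crop([(140,330),(228,303),(272,450),(184,482)],(210,170),6),.024)
print("pile",P[:,:2],P.mean(0)); 
print(np.linalg.norm(np.diff(P,axis=0),axis=1)); v=(P[0]+P[1]-P[2]-P[3]);print(np.degrees(np.arctan2(v[1],v[0])))
J=ray(d,crop([(52,125),(607,62),(663,525),(115,600)],(340,130),6),.012)
print("jig",J[:,:2],J.mean(0)); v=(J[0]+J[1]-J[2]-J[3]);print(np.degrees(np.arctan2(v[1],v[0])));print(np.linalg.norm(np.diff(J,axis=0),axis=1))
v=(J[0]+J[3]-J[2]-J[1]);print(np.degrees(np.arctan2(v[1],v[0]))-90)
print("knob",ray(d,crop((316,686),(340,130),6),.045))
print("nest",ray(d,crop([(380,205),(532,186),(560,375),(404,405)],(340,130),6),.03))
E
```

```text
pile [[0.5008 0.2115]
 [0.5118 0.1737]
 [0.4488 0.1557]
 [0.4357 0.1934]] [0.4743 0.1836 0.024 ]
[0.0393 0.0655 0.04  ]
15.746933792765306
jig [[ 0.6893 -0.089 ]
 [ 0.713  -0.3292]
 [ 0.5124 -0.3489]
 [ 0.4834 -0.1126]] [ 0.5995 -0.2199  0.012 ]
6.07638417367322
[0.2414 0.2016 0.2381]
6.320472942479384
knob [[ 0.4469 -0.1899  0.045 ]]
nest [[ 0.6498 -0.2248  0.03  ]
 [ 0.657  -0.2894  0.03  ]
 [ 0.5764 -0.2996  0.03  ]
 [ 0.5646 -0.2333  0.03  ]]
```

drive_tool([
  {"tx": 4.2, "ty": 3.8, "grip": 1},
  {"tx": 4.2, "ty": 3.8},
  {"tx": 4.2, "ty": 3.8},
  {"tx": 4.2, "ty": 3.8},
  {"tx": 4.2, "ty": 3.8},
  {"tx": 4.2, "ty": 3.8},
  {"tx": 4.2, "ty": 3.8},
  {"tx": 1, "ty": 3.8},
])

```text
invalid input
```

drive_tool([
  {"tx": 4.2, "ty": 3.8, "tz": 0, "wx": 0, "wy": 0, "wz": 0, "grip": 1},
])

```text
clock: 0.28
tcp_pos: [0.2049, -0.5924, 0.2177]
ee_rot: [[0.968, 0.249, -0.004], [0.249, -0.968, -0.002], [-0.004, 0.001, -1.0]]
wrist_force: [1.4, 0.5, -0.1]
grip_width: 0.0929
```

drive_tool([
  {"tx": 4.2, "ty": 4, "tz": 0, "wx": 0, "wy": 0, "wz": 0, "grip": 1},
  {"tx": 4.2, "ty": 4, "tz": 0, "wx": 0, "wy": 0, "wz": 0, "grip": 1},
  {"tx": 4.2, "ty": 4, "tz": 0, "wx": 0, "wy": 0, "wz": 0, "grip": 1},
  {"tx": 4.2, "ty": 4, "tz": 0, "wx": 0, "wy": 0, "wz": 0, "grip": 1},
  {"tx": 4.2, "ty": 4, "tz": 0, "wx": 0, "wy": 0, "wz": 0, "grip": 1},
  {"tx": 4.2, "ty": 4, "tz": 0, "wx": 0, "wy": 0, "wz": 0, "grip": 1},
  {"tx": 2, "ty": 5, "tz": 0, "wx": 0, "wy": 0, "wz": 0, "grip": 1},
  {"tx": 0, "ty": 5, "tz": 0, "wx": 0, "wy": 0, "wz": 0, "grip": 1},
])

```text
clock: 1.27
tcp_pos: [0.4839, -0.2472, 0.2181]
ee_rot: [[0.965, 0.261, 0.001], [0.261, -0.965, 0.001], [0.001, -0.001, -1.0]]
wrist_force: [-0.1, 0.0, 0.3]
grip_width: 0.0928
```

```bash
cat > snap.py <<'E'
import sys,pickle,cv2
from workcell import bot
n,o=sys.argv[1:3]
d=bot.get_image(n);d["s"]=bot.sense();pickle.dump(d,open(f"pics/{o}.pkl","wb"));cv2.imwrite(f"pics/{o}.png",d["pixels"][:,:,::-1])
s=d["s"];print(s["clock"],s["tcp_pos"],s["grip_width"],s["wrist_force"])
E
python3 snap.py wrist w1
```

```text
1.325 [ 0.48371358 -0.23810741  0.21818233] 0.09309219666328077 [0.27011298 6.05265287 0.22851426]
```

View pics/w1.png

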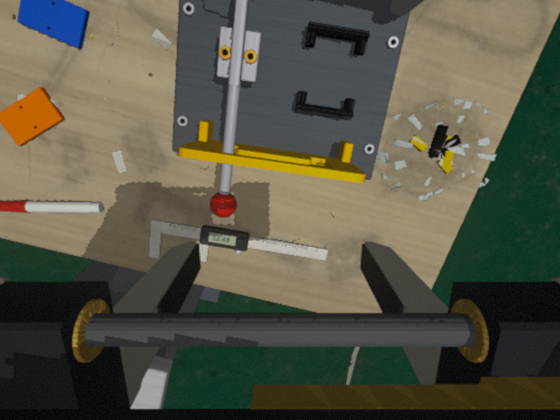

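drive_tool([
  {"tx": -0.5, "ty": 6, "tz": 0, "wx": 0, "wy": 0, "wz": 0, "grip": 1},
  {"tx": -1, "ty": 6, "tz": 0, "wx": 0, "wy": 0, "wz": 0, "grip": 1},
  {"tx": -1, "ty": 6, "tz": 0, "wx": 0, "wy": 0, "wz": 0, "grip": 1},
  {"tx": -1, "ty": 6, "tz": 0, "wx": 0, "wy": 0, "wz": 0, "grip": 1},
  {"tx": -1, "ty": 6, "tz": 0, "wx": 0, "wy": 0, "wz": 0, "grip": 1},
  {"tx": 0, "ty": 6, "tz": 0, "wx": 0, "wy": 0, "wz": 0, "grip": 1},
  {"tx": 0, "ty": 3, "tz": 0, "wx": 0, "wy": 0, "wz": 0, "grip": 1},
  {"tx": 0, "ty": 0, "tz": 0, "wx": 0, "wy": 0, "wz": 0, "grip": 1},
])

```text
clock: 2.33
tcp_pos: [0.4368, 0.1426, 0.2186]
ee_rot: [[0.964, 0.264, -0.0], [0.264, -0.964, 0.001], [0.0, -0.001, -1.0]]
wrist_force: [-0.0, -0.9, -0.3]
grip_width: 0.0932
```

```bash
python3 snap.py wrist w2
```

```text
2.375 [0.43701628 0.14014607 0.21843844] 0.09277836771975312 [-1.02033252 -0.72403357  0.50678974]
```

View pics/w2.png

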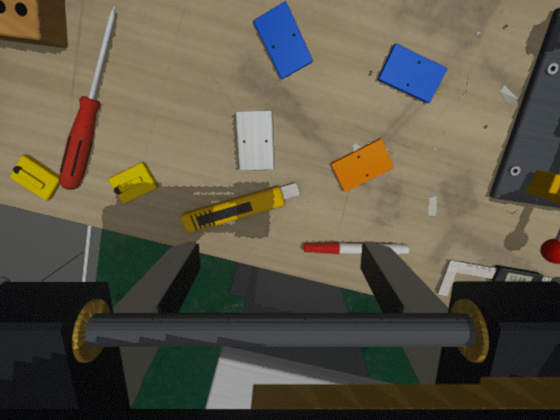

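Run:
```python
import cv2
t=cv2.imread("pics/w2.png")
cv2.imwrite("pics/w2c.png",cv2.resize(t[100:185,220:300],None,fx=7,fy=7,interpolation=cv2.INTER_CUBIC))
```

```text
(no output)
```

View pics/w2c.png

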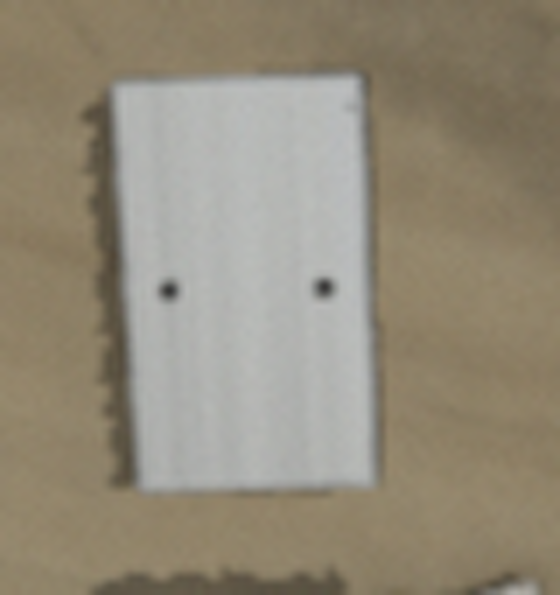

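Run:
```python
from h import *
np.set_printoptions(precision=4,suppress=True)
d=pickle.load(open("pics/w2.pkl","rb"))
P=ray(d,crop([(112,83),(362,75),(377,487),(138,490)],(220,100),7),.024)
print(P[:,:2],P.mean(0)); print(np.linalg.norm(np.diff(P,axis=0),axis=1)); v=(P[0]+P[1]-P[2]-P[3]);print(np.degrees(np.arctan2(v[1],v[0])))
H=ray(d,crop([(169,290),(324,288)],(220,100),7),.024); print(H,H.mean(0));v=H[0]-H[1];print(np.degrees(np.arctan2(v[1],v[0]))-90)
E=d["s"]["ee_rot"];print(np.degrees(np.arctan2(E[1,0],E[0,0])),d["position"])
```

```text
[[0.5018 0.2109]
 [0.5132 0.1736]
 [0.4511 0.1546]
 [0.4402 0.1924]] [0.4766 0.1829 0.024 ]
[0.0391 0.065  0.0394]
16.888626206357078
[[0.4731 0.195  0.024 ]
 [0.48   0.1711 0.024 ]] [0.4766 0.183  0.024 ]
16.013456020188244
15.0998513790679 [0.5161 0.1645 0.3842]
```

drive_tool([
  {"tx": 3.9, "ty": 4.3, "tz": -3, "wx": 0, "wy": 0, "wz": 0.02, "grip": 1},
  {"tx": 0, "ty": 0, "tz": -5, "wx": 0, "wy": 0, "wz": 0, "grip": 1},
  {"tx": 0, "ty": 0, "tz": -5, "wx": 0, "wy": 0, "wz": 0, "grip": 1},
  {"tx": 0, "ty": 0, "tz": -2, "wx": 0, "wy": 0, "wz": 0, "grip": 0.7},
  {"tx": 0, "ty": 0, "tz": -1.5, "wx": 0, "wy": 0, "wz": 0, "grip": 0.5},
  {"tx": 0, "ty": 0, "tz": 0, "wx": 0, "wy": 0, "wz": 0, "grip": 0.5},
])

```text
clock: 3.12
tcp_pos: [0.4745, 0.1797, 0.0544]
ee_rot: [[0.961, 0.276, -0.001], [0.276, -0.961, -0.001], [-0.002, 0.001, -1.0]]
wrist_force: [-0.3, -0.1, 0.3]
grip_width: 0.071
```

```bash
python3 snap.py wrist w3
```

```text
3.175 [0.47509468 0.18037387 0.05521886] 0.07047027624729026 [ 0.63159618 -0.94784248 -0.12740544]
```

View pics/w3.png

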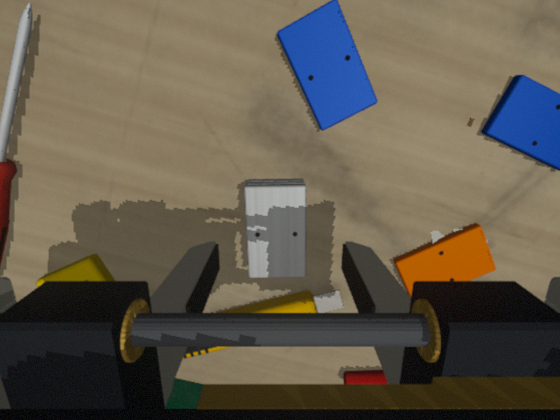

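drive_tool([
  {"tx": 0.15, "ty": 0.25, "tz": -2, "wx": 0, "wy": 0, "wz": 0.01, "grip": 0.3},
  {"tx": 0, "ty": 0, "tz": -2, "wx": 0, "wy": 0, "wz": 0, "grip": 0.3},
  {"tx": 0, "ty": 0, "tz": -1.2, "wx": 0, "wy": 0, "wz": 0, "grip": 0.3},
  {"tx": 0, "ty": 0, "tz": 0, "wx": 0, "wy": 0, "wz": 0, "grip": 0.3},
  {"tx": 0, "ty": 0, "tz": 0, "wx": 0, "wy": 0, "wz": 0, "grip": 0.3},
], newtons=20)

```text
clock: 3.8
tcp_pos: [0.4767, 0.184, 0.0037]
ee_rot: [[0.958, 0.288, 0.001], [0.288, -0.958, 0.001], [0.002, -0.0, -1.0]]
wrist_force: [-0.2, 0.2, -0.1]
grip_width: 0.0604
```

drive_tool([
  {"tx": 0, "ty": 0, "tz": 0, "wx": 0, "wy": 0, "wz": 0, "grip": 0},
  {"tx": 0, "ty": 0, "tz": 0, "wx": 0, "wy": 0, "wz": 0, "grip": -0.3},
  {"tx": 0, "ty": 0, "tz": 0, "wx": 0, "wy": 0, "wz": 0, "grip": -0.6},
  {"tx": 0, "ty": 0, "tz": 0, "wx": 0, "wy": 0, "wz": 0, "grip": -1},
  {"tx": 0, "ty": 0, "tz": 0, "wx": 0, "wy": 0, "wz": 0, "grip": -1},
  {"tx": 0, "ty": 0, "tz": 0, "wx": 0, "wy": 0, "wz": 0, "grip": -1},
])

```text
clock: 4.55
tcp_pos: [0.4763, 0.1837, 0.0033]
ee_rot: [[0.958, 0.288, 0.001], [0.288, -0.958, 0.0], [0.001, 0.0, -1.0]]
wrist_force: [0.6, -0.1, 4.5]
grip_width: 0.04
```

drive_tool([
  {"tx": 0, "ty": 0, "tz": 0.5, "wx": 0, "wy": 0, "wz": 0, "grip": -1},
  {"tx": 0, "ty": 0, "tz": 2, "wx": 0, "wy": 0, "wz": 0, "grip": -1},
  {"tx": 0, "ty": 0, "tz": 4, "wx": 0, "wy": 0, "wz": 0, "grip": -1},
  {"tx": 0, "ty": 0, "tz": 5, "wx": 0, "wy": 0, "wz": 0, "grip": -1},
  {"tx": 0, "ty": 0, "tz": 5, "wx": 0, "wy": 0, "wz": 0, "grip": -1},
  {"tx": 0, "ty": 0, "tz": 2, "wx": 0, "wy": 0, "wz": 0, "grip": -1},
  {"tx": 0, "ty": 0, "tz": 0, "wx": 0, "wy": 0, "wz": 0, "grip": -1},
])

```text
clock: 5.42
tcp_pos: [0.4765, 0.1842, 0.189]
ee_rot: [[0.958, 0.288, 0.003], [0.288, -0.958, 0.001], [0.003, -0.0, -1.0]]
wrist_force: [-0.2, -0.4, -1.7]
grip_width: 0.04
```

```bash
python3 snap.py wrist w4
```

```text
5.475 [0.47552163 0.183668   0.18759145] 0.039951282799742686 [ 0.05325906  0.37851684 -2.34769824]
```

View pics/w4.png

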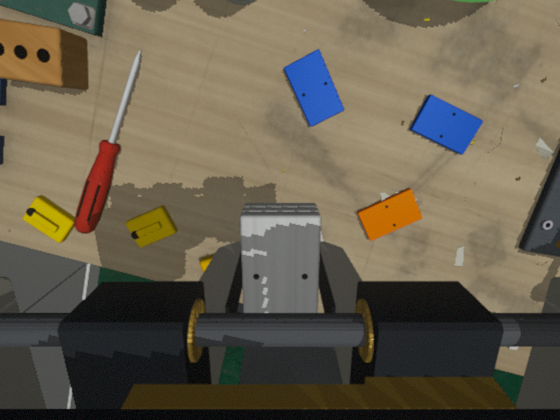

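drive_tool([
  {"tx": 0, "ty": -3, "tz": 0.5, "wx": 0, "wy": 0, "wz": 0, "grip": -1},
  {"tx": 1, "ty": -5.5, "tz": 0, "wx": 0, "wy": 0, "wz": -0.03, "grip": -1},
  {"tx": 1, "ty": -6, "tz": 0, "wx": 0, "wy": 0, "wz": -0.03, "grip": -1},
  {"tx": 1, "ty": -6, "tz": 0, "wx": 0, "wy": 0, "wz": -0.03, "grip": -1},
  {"tx": 1, "ty": -6, "tz": 0, "wx": 0, "wy": 0, "wz": -0.03, "grip": -1},
  {"tx": 1, "ty": -6, "tz": 0, "wx": 0, "wy": 0, "wz": -0.03, "grip": -1},
  {"tx": 1, "ty": -6, "tz": 0, "wx": 0, "wy": 0, "wz": -0.03, "grip": -1},
  {"tx": 0.5, "ty": -5, "tz": 0, "wx": 0, "wy": 0, "wz": 0, "grip": -1},
])

```text
clock: 6.48
tcp_pos: [0.5398, -0.2534, 0.1902]
ee_rot: [[0.994, 0.11, -0.004], [0.11, -0.994, 0.001], [-0.004, -0.002, -1.0]]
wrist_force: [0.6, 0.2, -2.0]
grip_width: 0.04
```

drive_tool([
  {"tx": 0, "ty": -0.5, "tz": 0, "wx": 0, "wy": 0, "wz": 0, "grip": -1},
  {"tx": 0, "ty": 0, "tz": 0, "wx": 0, "wy": 0, "wz": 0, "grip": -1},
  {"tx": 0, "ty": 0, "tz": 0, "wx": 0, "wy": 0, "wz": 0, "grip": -1},
])

```text
clock: 6.85
tcp_pos: [0.5411, -0.2534, 0.192]
ee_rot: [[0.993, 0.115, -0.002], [0.115, -0.993, 0.002], [-0.001, -0.003, -1.0]]
wrist_force: [1.1, -0.9, -1.8]
grip_width: 0.0397
```

```bash
python3 snap.py wrist w5
python3 - <<'E'
from h import *
d=pickle.load(open("pics/w4.pkl","rb"));s=d["s"]
H=ray(d,[(256,276),(304.5,276)],s["tcp_pos"][2]+.0207)
print((H-s["tcp_pos"])@s["ee_rot"])
E
```

```text
6.9 [ 0.54122984 -0.25360011  0.19241711] 0.03963891896879733 [-0.39119757 -0.12242743 -1.60830942]
[[ 0.00071001 -0.01285283 -0.02069938]
 [ 0.00068323  0.01234452 -0.02070129]]
```

View pics/w5.png

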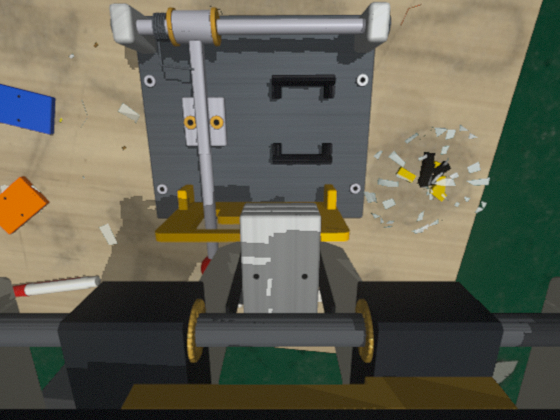

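Run:
```python
import cv2
t=cv2.imread("pics/w5.png")
c=cv2.resize(t[65:170,255:350],None,fx=7,fy=7,interpolation=cv2.INTER_CUBIC)
c=cv2.convertScaleAbs(c,alpha=2,beta=10)
cv2.imwrite("pics/w5c.png",c[:,:])
```

```text
(no output)
```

View pics/w5c.png

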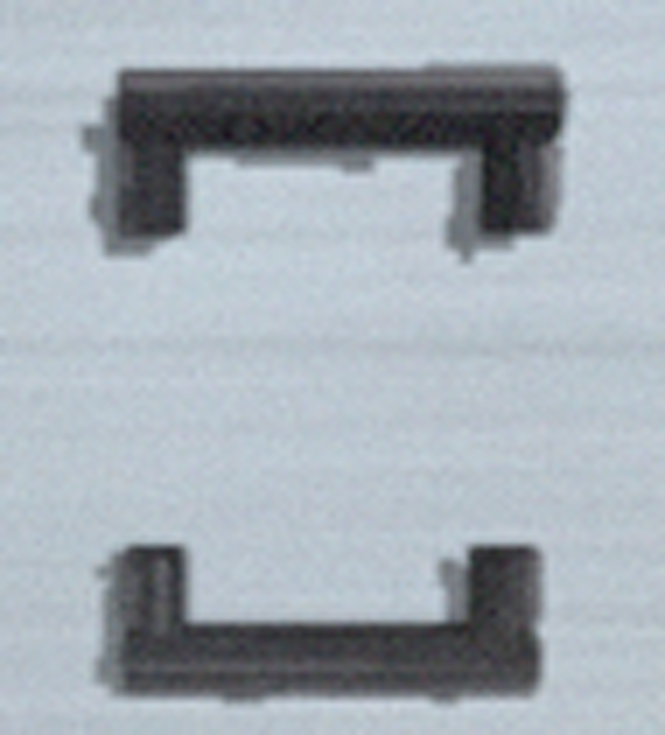

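```bash
cat > fit.py <<'E'
from h import *
from scipy.optimize import least_squares
np.set_printoptions(precision=4,suppress=True)
d=pickle.load(open("pics/w5.pkl","rb"))
uv=crop([(186,150),(482,150),(470,622),(186,622)],(255,65),7)
P=ray(d,uv,.012);print(P[:,:2],P.mean(0));print(np.linalg.norm(np.diff(np.r_[P,P[:1]],axis=0),axis=1))
M=np.array([(34.5,21.5),(34.5,-21.5),(-34.5,-21.5),(-34.5,21.5)])/1e3
def w(q,M,z):
    c,s=np.cos(q[2]),np.sin(q[2]);return np.c_[M@np.array([[c,s],[-s,c]])+q[:2],np.full(len(M),z)]
r=least_squares(lambda q:(proj(d,w(q,M,.012))-uv).ravel(),[.61,-.26,.1])
print(r.x,np.degrees(r.x[2]),r.fun.reshape(-1,2))
# screws
S=ray(d,[(150,81),(363,80),(355.5,188.5),(161.5,188.5)],.012);print("screws",S.mean(0));v=(S[0]+S[1]-S[2]-S[3]);print(np.degrees(np.arctan2(v[1],v[0])));v=(S[0]+S[3]-S[2]-S[1]);print(np.degrees(np.arctan2(v[1],v[0]))-90)
E_=d["s"]["ee_rot"];print(np.degrees(np.arctan2(E_[1,0],E_[0,0])),d["position"])
print(np.array(d["s"]["tcp_pos"]))
img=d["pixels"][:,:,::-1].copy()
img=cv2.resize(img[65:170,255:350],None,fx=7,fy=7,interpolation=cv2.INTER_CUBIC);img=cv2.convertScaleAbs(img,alpha=2,beta=10)
for z,g,c in((.012,0,(0,0,255)),(.024,0,(0,255,0)),(.030,.003,(255,0,0))):
    MM=M+np.sign(M)*g
    p=(proj(d,w(r.x,MM,z))-[255,65]+.5)*7-.5
    cv2.polylines(img,[p.round().astype(int)],True,c,1)
cv2.imwrite("pics/w5f.png",img)
E
python3 fit.py
```

```text
[[ 0.646  -0.2418]
 [ 0.6509 -0.2849]
 [ 0.5826 -0.2936]
 [ 0.5775 -0.2497]] [ 0.6143 -0.2675  0.012 ]
[0.0434 0.0689 0.0442 0.0689]
[ 0.6143 -0.2675  0.1195] 6.848153902933999 [[ 0.2508  0.0545]
 [-0.1276 -0.1703]
 [-0.6163 -0.0426]
 [ 0.4858  0.1458]]
screws [ 0.592  -0.2225  0.012 ]
6.485688390577452
6.697102847482199
6.61102083047031 [ 0.6229 -0.2438  0.3576]
[ 0.5412 -0.2536  0.1924]
```

View pics/w5f.png

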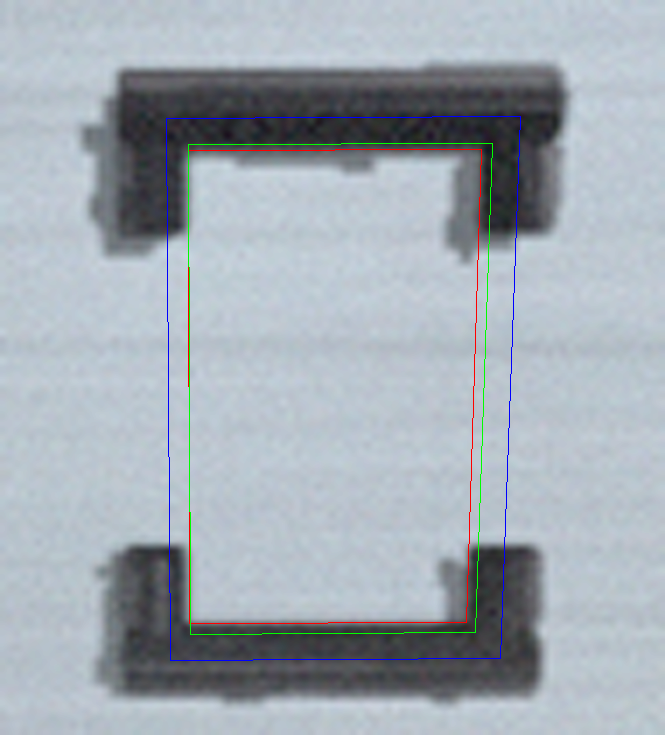

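drive_tool([
  {"tx": 3.6, "ty": -0.7, "tz": 0, "wx": 0, "wy": 0, "wz": 0, "grip": -1},
  {"tx": 3.6, "ty": -0.7, "tz": 0, "wx": 0, "wy": 0, "wz": 0, "grip": -1},
  {"tx": 0, "ty": 0, "tz": -4, "wx": 0, "wy": 0, "wz": 0, "grip": -1},
  {"tx": 0, "ty": 0, "tz": -4, "wx": 0, "wy": 0, "wz": 0, "grip": -1},
  {"tx": 0, "ty": 0, "tz": -4, "wx": 0, "wy": 0, "wz": 0, "grip": -1},
  {"tx": 0, "ty": 0, "tz": -1, "wx": 0, "wy": 0, "wz": 0, "grip": -1},
  {"tx": 0, "ty": 0, "tz": 0, "wx": 0, "wy": 0, "wz": 0, "grip": -1},
  {"tx": 0, "ty": 0, "tz": 0, "wx": 0, "wy": 0, "wz": 0, "grip": -1},
])

```text
clock: 7.9
tcp_pos: [0.6147, -0.2704, 0.0652]
ee_rot: [[0.994, 0.112, 0.004], [0.112, -0.994, -0.001], [0.004, 0.002, -1.0]]
wrist_force: [0.9, -0.1, -2.2]
grip_width: 0.0396
```

```bash
python3 snap.py wrist w6;python3 snap.py scene s6;python3 -c "
import cv2
t=cv2.imread('pics/s6.png');cv2.imwrite('pics/s6c.png',cv2.resize(t[130:220,285:405],None,fx=6,fy=6,interpolation=cv2.INTER_CUBIC))"
```

```text
7.95 [ 0.6145686  -0.27058542  0.0651983 ] 0.03948070409310813 [ 0.75081745 -0.05245042 -2.28919091]
8.0 [ 0.61430663 -0.27060562  0.06500116] 0.03963101954420707 [ 0.42986416  0.00275773 -2.30436068]
```

View pics/w6.png

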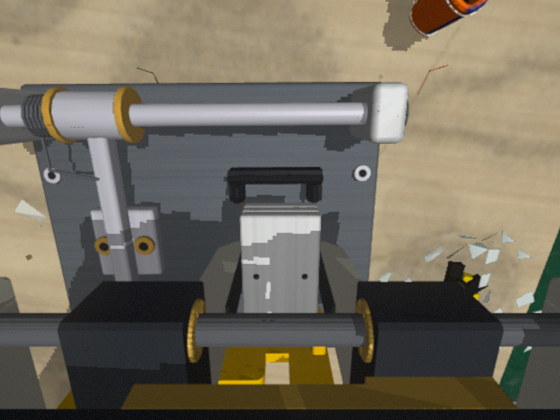

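View pics/s6c.png

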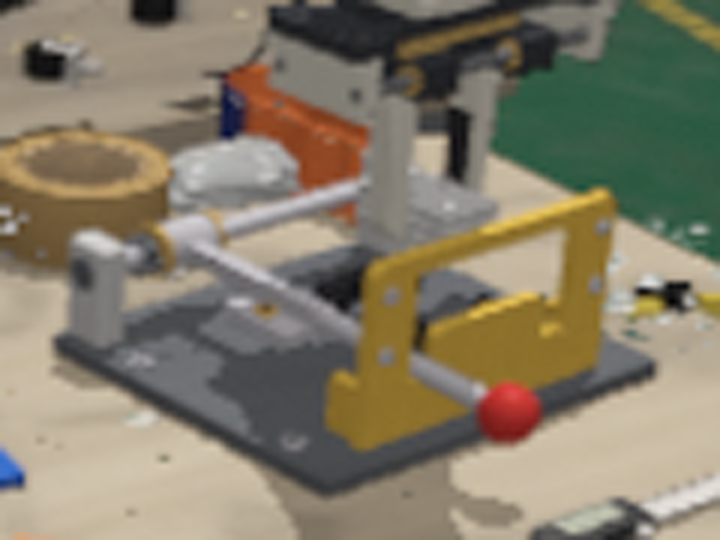

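Run:
```python
import cv2
t=cv2.imread("pics/w6.png")
c=cv2.resize(t[155:295,200:345],None,fx=5,fy=5,interpolation=cv2.INTER_CUBIC)
cv2.imwrite("pics/w6c.png",cv2.convertScaleAbs(c[:600],alpha=1.8,beta=10))
from h import *
np.set_printoptions(precision=4,suppress=True)
d=pickle.load(open("pics/w6.pkl","rb"));s=d["s"];T=s["tcp_pos"];R=s["ee_rot"]
exec(open("fit.py").read().split("M=np")[0].split("d=pickle")[0])
yaw=np.radians(6.7);n=np.array([.6143,-.2675,0])
def w(M,z):
    c,q=np.cos(yaw),np.sin(yaw);M=np.array(M,float);return np.c_[M@np.array([[c,q],[-q,c]])+n[:2],np.full(len(M),z)]
print("pred floor far corners",(proj(d,w([(.0345,.0215),(.0345,-.0215),(.0225,.0215),(.0225,-.0215)],.012))-[200,155]+.5)*5-.5)
H=ray(d,[(256,276),(304.5,276)],T[2]+.0207);print((H-T)@R)
print("n in tool",(n-T)@R)
```

```text
pred floor far corners [[230.0199 131.7762]
 [533.7155 129.9736]
 [233.0683 213.6215]
 [532.1839 211.824 ]]
[[ 0.0006 -0.013  -0.0207]
 [ 0.0006  0.012  -0.0207]]
n in tool [-0.0002 -0.0032  0.0652]
```

View pics/w6c.png

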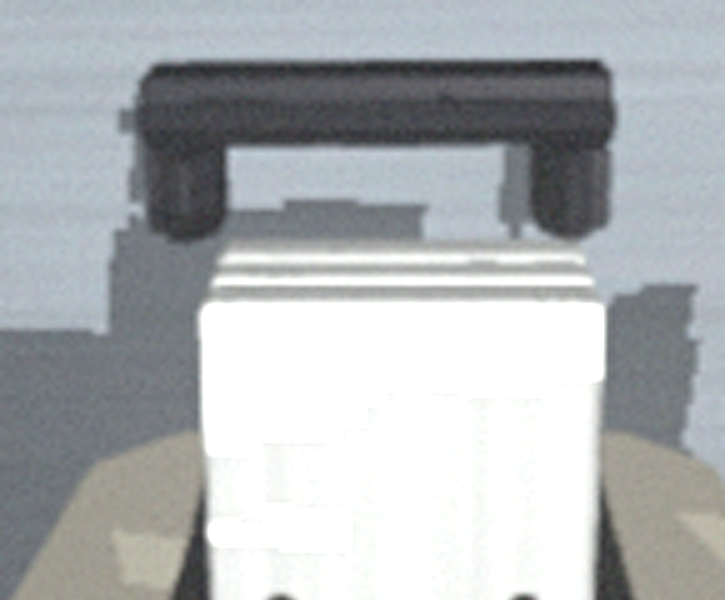

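Run:
```python
from h import *
np.set_printoptions(precision=4,suppress=True)
d=pickle.load(open("pics/w6.pkl","rb"));s=d["s"];T=s["tcp_pos"];R=s["ee_rot"]
yaw=np.radians(6.7);n=np.array([.6143,-.2675,0])
def w(M,z):
    c,q=np.cos(yaw),np.sin(yaw);M=np.array(M,float);return np.c_[M@np.array([[c,q],[-q,c]])+n[:2],np.full(len(M),z)]
for x,z in((.0345,.024),(.0375,.03),(.0345,.03)):print(x,z,(proj(d,w([(x,.0),],z))-[200,155]+.5)*5-.5)
# pile front edge: bottom at z=T-.0033, obs crop y 243 ; top z=T+.0207 obs y 300
for z,y in((T[2]-.0033,243),(T[2]+.0207,300)):
    print((ray(d,crop((400,y),(200,155),5),z)-T)@R)
```

```text
0.0345 0.024 [[381.0565 149.7305]]
0.0375 0.03 [[380.3911 137.4613]]
0.0345 0.03 [[380.6058 159.947 ]]
[[ 0.0325 -0.0008  0.0034]]
[[ 0.0338 -0.0008 -0.0206]]
```

drive_tool([
  {"tx": 0, "ty": 0.3, "tz": -1, "wx": 0, "wy": 0, "wz": 0.003, "grip": -1},
  {"tx": 0, "ty": 0, "tz": -1, "wx": 0, "wy": 0, "wz": 0, "grip": -1},
  {"tx": 0, "ty": 0, "tz": -0.7, "wx": 0, "wy": 0, "wz": 0, "grip": -1},
  {"tx": 0, "ty": 0, "tz": 0, "wx": 0, "wy": 0, "wz": 0, "grip": -1},
  {"tx": 0, "ty": 0, "tz": 0, "wx": 0, "wy": 0, "wz": 0, "grip": -1},
])

```text
clock: 8.62
tcp_pos: [0.6132, -0.2674, 0.0359]
ee_rot: [[0.993, 0.114, 0.0], [0.114, -0.993, -0.0], [0.0, 0.0, -1.0]]
wrist_force: [-0.4, 0.1, -1.4]
grip_width: 0.0396
```

drive_tool([
  {"tx": 0.1, "ty": 0, "tz": -0.4, "wx": 0, "wy": 0, "wz": 0, "grip": -1},
  {"tx": 0, "ty": 0, "tz": -0.4, "wx": 0, "wy": 0, "wz": 0, "grip": -1},
  {"tx": 0, "ty": 0, "tz": -0.3, "wx": 0, "wy": 0, "wz": 0, "grip": -1},
  {"tx": 0, "ty": 0, "tz": 0, "wx": 0, "wy": 0, "wz": 0, "grip": -1},
])

```text
clock: 9.12
tcp_pos: [0.6138, -0.2671, 0.0245]
ee_rot: [[0.993, 0.115, -0.001], [0.115, -0.993, 0.0], [-0.001, -0.0, -1.0]]
wrist_force: [-0.6, 0.8, -1.6]
grip_width: 0.0399
```

drive_tool([
  {"tx": 0, "ty": 0, "tz": -0.4, "wx": 0, "wy": 0, "wz": 0, "grip": -1},
  {"tx": 0, "ty": 0, "tz": -0.3, "wx": 0, "wy": 0, "wz": 0, "grip": -1},
  {"tx": 0, "ty": 0, "tz": -0.1, "wx": 0, "wy": 0, "wz": 0, "grip": -1},
  {"tx": 0, "ty": 0, "tz": 0, "wx": 0, "wy": 0, "wz": 0, "grip": -1},
])

```text
clock: 9.62
tcp_pos: [0.614, -0.2672, 0.0168]
ee_rot: [[0.993, 0.115, -0.0], [0.115, -0.993, 0.0], [-0.0, -0.0, -1.0]]
wrist_force: [-0.9, 0.6, -1.9]
grip_width: 0.0398
```

drive_tool([
  {"tx": 0, "ty": 0, "tz": -0.1, "wx": 0, "wy": 0, "wz": 0, "grip": -1},
  {"tx": 0, "ty": 0, "tz": -0.1, "wx": 0, "wy": 0, "wz": 0, "grip": -1},
  {"tx": 0, "ty": 0, "tz": 0, "wx": 0, "wy": 0, "wz": 0, "grip": -1},
])

```text
clock: 10.0
tcp_pos: [0.6142, -0.2673, 0.0154]
ee_rot: [[0.993, 0.115, 0.0], [0.115, -0.993, -0.0], [0.0, 0.0, -1.0]]
wrist_force: [-0.8, 0.1, 0.6]
grip_width: 0.0397
```

drive_tool([
  {"tx": 0, "ty": 0, "tz": 0, "wx": 0, "wy": 0, "wz": 0, "grip": -0.1},
  {"tx": 0, "ty": 0, "tz": 0, "wx": 0, "wy": 0, "wz": 0, "grip": 0.05},
  {"tx": 0, "ty": 0, "tz": 0, "wx": 0, "wy": 0, "wz": 0, "grip": 0.25},
  {"tx": 0, "ty": 0, "tz": 0, "wx": 0, "wy": 0, "wz": 0, "grip": 0.25},
  {"tx": 0, "ty": 0, "tz": 0, "wx": 0, "wy": 0, "wz": 0, "grip": 0.25},
], newtons=10)

```text
clock: 10.62
tcp_pos: [0.6141, -0.2672, 0.0149]
ee_rot: [[0.993, 0.115, 0.0], [0.115, -0.993, 0.0], [0.0, -0.0, -1.0]]
wrist_force: [-0.2, 1.0, -0.5]
grip_width: 0.0582
```

drive_tool([
  {"tx": 0, "ty": 0, "tz": 1, "wx": 0, "wy": 0, "wz": 0, "grip": 0.25},
  {"tx": 0, "ty": 0, "tz": 3, "wx": 0, "wy": 0, "wz": 0, "grip": 0.25},
  {"tx": 0, "ty": 0, "tz": 5, "wx": 0, "wy": 0, "wz": 0, "grip": 0.25},
  {"tx": 0, "ty": 0, "tz": 5, "wx": 0, "wy": 0, "wz": 0, "grip": 0.25},
  {"tx": -3, "ty": 0, "tz": 5, "wx": 0, "wy": 0, "wz": 0, "grip": 0.25},
  {"tx": -4, "ty": 0, "tz": 0, "wx": 0, "wy": 0, "wz": 0, "grip": 0.25},
  {"tx": 0, "ty": 0, "tz": 0, "wx": 0, "wy": 0, "wz": 0, "grip": 0.25},
  {"tx": 0, "ty": 0, "tz": 0, "wx": 0, "wy": 0, "wz": 0, "grip": 0.25},
])

```text
clock: 11.62
tcp_pos: [0.5448, -0.267, 0.2055]
ee_rot: [[0.993, 0.115, 0.002], [0.115, -0.993, -0.0], [0.002, 0.0, -1.0]]
wrist_force: [0.2, 0.6, 0.0]
grip_width: 0.0581
```

```bash
python3 snap.py wrist w7
```

```text
11.675 [ 0.54515701 -0.26680998  0.20510959] 0.05813020307280999 [ 0.3546062  -0.37503509 -0.78033486]
```

View pics/w7.png

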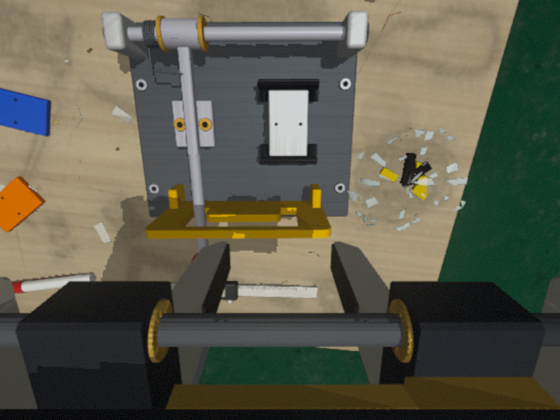

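Run:
```python
import cv2
t=cv2.imread("pics/w7.png")
c=cv2.resize(t[75:170,245:330],None,fx=7,fy=6.3,interpolation=cv2.INTER_CUBIC)
cv2.imwrite("pics/w7c.png",cv2.convertScaleAbs(c,alpha=1.2,beta=10))
from h import *
np.set_printoptions(precision=4,suppress=True)
d=pickle.load(open("pics/w7.pkl","rb"))
print(ray(d,[(276,124),(301,124)],.036).mean(0))
n=np.array([.6143,-.2675,0]);a=np.radians(6.7);ex=np.array([np.cos(a),np.sin(a),0]);ey=np.array([-np.sin(a),np.cos(a),0])
# pivot, knob predictions from top image / nest
t=pickle.load(open("pics/top0.pkl","rb"))
k=ray(t,crop((316,686),(340,130),6),.045)[0];print("knob",k,(k-n)@ex,(k-n)@ey)
d5=pickle.load(open("pics/w5.pkl","rb"))
d1=pickle.load(open("pics/w1.pkl","rb"))
k1=ray(d1,(222.5,204.5),.045)[0];print("knob w1(moving)",k1)
# bar centreline at gate in w5
```

```text
[ 0.614  -0.2676  0.036 ]
knob [ 0.4469 -0.1899  0.045 ] -0.15725082205416432 0.09659547544102251
knob w1(moving) [ 0.4488 -0.1898  0.045 ]
```

View pics/w7c.png

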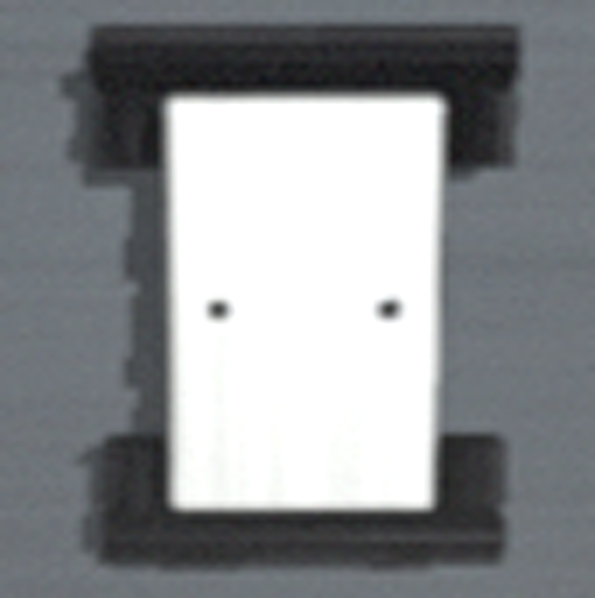

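drive_tool([
  {"tx": -4, "ty": 2.5, "tz": 0, "wx": 0, "wy": 0, "wz": 0, "grip": 0.25},
  {"tx": -4, "ty": 2.5, "tz": 0, "wx": 0, "wy": 0, "wz": 0, "grip": 0.25},
  {"tx": -2.5, "ty": 2.5, "tz": 0, "wx": 0, "wy": 0, "wz": 0, "grip": 0.25},
  {"tx": 0, "ty": 0, "tz": 0, "wx": 0, "wy": 0, "wz": 0, "grip": 0.25},
  {"tx": 0, "ty": 0, "tz": 0, "wx": 0, "wy": 0, "wz": 0, "grip": 0.25},
])

```text
clock: 12.3
tcp_pos: [0.4408, -0.1926, 0.2051]
ee_rot: [[0.993, 0.115, 0.002], [0.115, -0.993, -0.001], [0.002, 0.001, -1.0]]
wrist_force: [0.7, -0.3, -0.2]
grip_width: 0.0582
```

```bash
python3 snap.py wrist w8
```

```text
12.35 [ 0.44070685 -0.19289579  0.204968  ] 0.058134008496066494 [ 0.00850312 -0.43807261 -0.16743689]
```

View pics/w8.png

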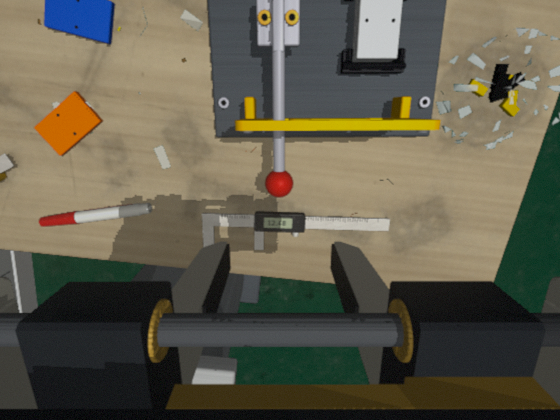

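Run:
```python
from h import *
np.set_printoptions(precision=4,suppress=True)
d=pickle.load(open("pics/w8.pkl","rb"));s=d["s"]
im=d["pixels"].astype(int);m=((im[:,:,0]>120)&(im[:,:,1]<60)&(im[:,:,2]<60)).astype(np.uint8)
n,l,st,c=cv2.connectedComponentsWithStats(m)
for i in range(1,n):
    if st[i,4]>100: print(st[i],c[i])
k=ray(d,(279.5,183.5),.045)[0];print(k,(k-s["tcp_pos"])@s["ee_rot"])
print("gate y",ray(d,[(279,131)],.05))
```

```text
[267 172  26  25 490] [279.6102 183.6184]
[ 39 212  37  14 328] [ 57.622  219.6494]
[ 0.4488 -0.191   0.045 ] [ 0.008  -0.0011  0.16  ]
gate y [[ 0.5027 -0.1843  0.05  ]]
```

drive_tool([
  {"tx": 0.8, "ty": 0.15, "tz": -4, "wx": 0, "wy": 0, "wz": 0, "grip": 0.25},
  {"tx": 0, "ty": 0, "tz": -5, "wx": 0, "wy": 0, "wz": 0, "grip": 0.25},
  {"tx": 0, "ty": 0, "tz": -3, "wx": 0, "wy": 0, "wz": 0, "grip": 0.25},
  {"tx": 0, "ty": 0, "tz": 0, "wx": 0, "wy": 0, "wz": 0, "grip": 0.25},
  {"tx": 0, "ty": 0, "tz": 0, "wx": 0, "wy": 0, "wz": 0, "grip": 0.25},
])

```text
clock: 12.98
tcp_pos: [0.4485, -0.1914, 0.0856]
ee_rot: [[0.993, 0.114, 0.002], [0.114, -0.993, -0.001], [0.002, 0.001, -1.0]]
wrist_force: [-0.0, 0.4, 0.2]
grip_width: 0.0581
```

```bash
python3 snap.py wrist w9
```

```text
13.025 [ 0.4485841  -0.19140194  0.08607823] 0.0580232975831302 [0.08218063 0.37318637 0.55197519]
```

View pics/w9.png

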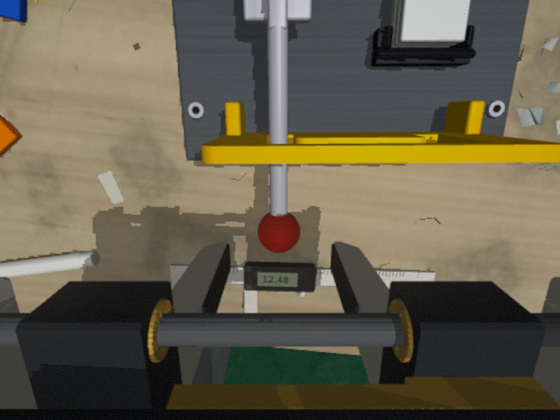

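drive_tool([
  {"tx": 0, "ty": 0, "tz": -3, "wx": 0, "wy": 0, "wz": 0, "grip": 0.25},
  {"tx": 0, "ty": 0, "tz": -2, "wx": 0, "wy": 0, "wz": 0, "grip": 0.25},
  {"tx": 0, "ty": 0, "tz": -1, "wx": 0, "wy": 0, "wz": 0, "grip": 0},
  {"tx": 0, "ty": 0, "tz": 0, "wx": 0, "wy": 0, "wz": 0, "grip": -0.2},
  {"tx": 0, "ty": 0, "tz": 0, "wx": 0, "wy": 0, "wz": 0, "grip": -0.4},
  {"tx": 0, "ty": 0, "tz": 0, "wx": 0, "wy": 0, "wz": 0, "grip": -1},
  {"tx": 0, "ty": 0, "tz": 0, "wx": 0, "wy": 0, "wz": 0, "grip": -1},
  {"tx": 0, "ty": 0, "tz": 0, "wx": 0, "wy": 0, "wz": 0, "grip": -1},
], newtons=20)

```text
clock: 14.02
tcp_pos: [0.4477, -0.1908, 0.0253]
ee_rot: [[0.993, 0.115, 0.002], [0.115, -0.993, -0.0], [0.002, 0.0, -1.0]]
wrist_force: [1.4, -0.2, 0.4]
grip_width: 0.0288
```

drive_tool([
  {"tx": 0, "ty": 0, "tz": 1, "wx": 0, "wy": 0, "wz": 0, "grip": -1},
  {"tx": 0, "ty": 0, "tz": 1, "wx": 0, "wy": 0, "wz": 0, "grip": -1},
  {"tx": 0.1, "ty": 0, "tz": 1, "wx": 0, "wy": 0, "wz": 0, "grip": -1},
  {"tx": 0.15, "ty": 0, "tz": 1.2, "wx": 0, "wy": 0, "wz": 0, "grip": -1},
  {"tx": 0, "ty": 0, "tz": 0, "wx": 0, "wy": 0, "wz": 0, "grip": -1},
  {"tx": 0, "ty": 0, "tz": 0, "wx": 0, "wy": 0, "wz": 0, "grip": -1},
])

```text
clock: 14.78
tcp_pos: [0.4493, -0.1906, 0.0669]
ee_rot: [[0.993, 0.114, -0.0], [0.114, -0.993, 0.0], [-0.0, -0.0, -1.0]]
wrist_force: [1.9, 0.6, -3.7]
grip_width: 0.0291
```

```bash
python3 snap.py wrist w10;python3 snap.py scene s10;python3 -c "
import cv2
t=cv2.imread('pics/s10.png');cv2.imwrite('pics/s10c.png',cv2.resize(t[130:230,285:405],None,fx=6,fy=6,interpolation=cv2.INTER_CUBIC))"
```

```text
14.825 [ 0.44932166 -0.19060416  0.06670905] 0.028876554081405204 [ 2.12670088  0.38275519 -4.33441224]
14.875 [ 0.44930874 -0.19060002  0.06662069] 0.028936199882991814 [ 2.37728112  0.55819163 -3.85751223]
```

View pics/w10.png

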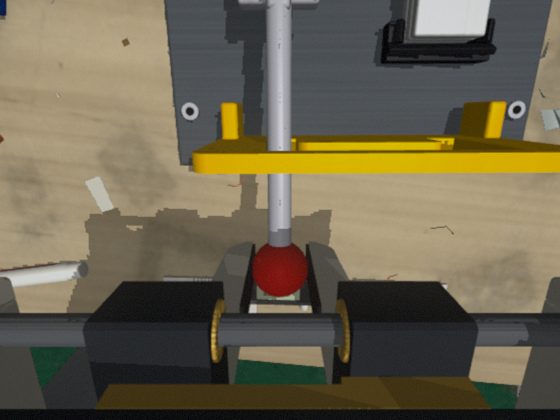

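View pics/s10c.png

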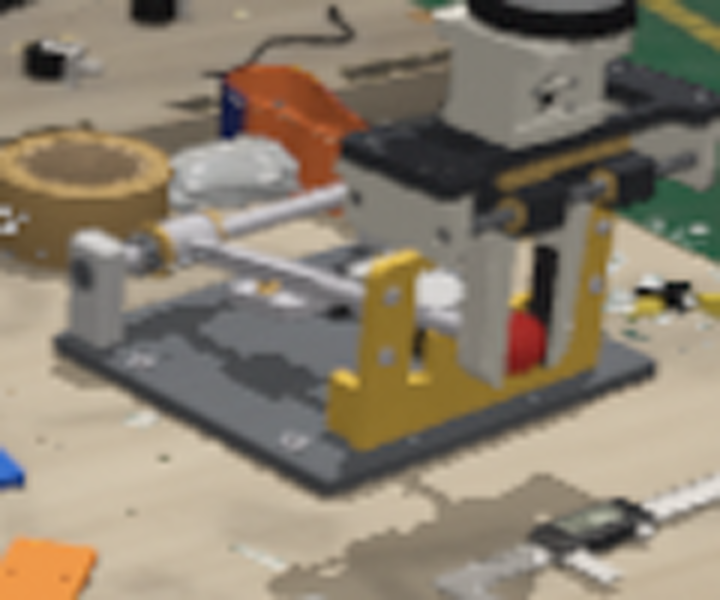

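drive_tool([
  {"tx": 0.1, "ty": -0.8, "tz": 0, "wx": 0, "wy": 0, "wz": 0, "grip": -1},
  {"tx": 0.17, "ty": -1.4, "tz": 0, "wx": 0, "wy": 0, "wz": 0, "grip": -1},
  {"tx": 0.17, "ty": -1.4, "tz": 0, "wx": 0, "wy": 0, "wz": 0, "grip": -1},
  {"tx": 0.17, "ty": -1.4, "tz": 0, "wx": 0, "wy": 0, "wz": 0, "grip": -1},
  {"tx": 0, "ty": 0, "tz": 0, "wx": 0, "wy": 0, "wz": 0, "grip": -1},
])

```text
clock: 15.5
tcp_pos: [0.4557, -0.2435, 0.067]
ee_rot: [[0.994, 0.111, 0.001], [0.111, -0.994, -0.002], [0.001, 0.002, -1.0]]
wrist_force: [1.8, -1.3, -3.8]
grip_width: 0.0287
```

drive_tool([
  {"tx": 0.17, "ty": -1.4, "tz": 0, "wx": 0, "wy": 0, "wz": 0.002, "grip": -1},
  {"tx": 0.17, "ty": -1.4, "tz": 0, "wx": 0, "wy": 0, "wz": 0.002, "grip": -1},
  {"tx": 0.13, "ty": -1.2, "tz": 0, "wx": 0, "wy": 0, "wz": 0, "grip": -1},
  {"tx": 0, "ty": 0, "tz": 0, "wx": 0, "wy": 0, "wz": 0, "grip": -1},
  {"tx": 0, "ty": 0, "tz": 0, "wx": 0, "wy": 0, "wz": 0, "grip": -1},
])

```text
clock: 16.12
tcp_pos: [0.4603, -0.2815, 0.067]
ee_rot: [[0.993, 0.117, 0.0], [0.117, -0.993, -0.001], [0.0, 0.001, -1.0]]
wrist_force: [1.4, -0.7, -3.6]
grip_width: 0.0292
```

```bash
python3 snap.py wrist w11
```

```text
16.175 [ 0.46025513 -0.2811752   0.06703483] 0.029330061966511382 [ 1.97947385  0.13399901 -2.95484807]
```

View pics/w11.png

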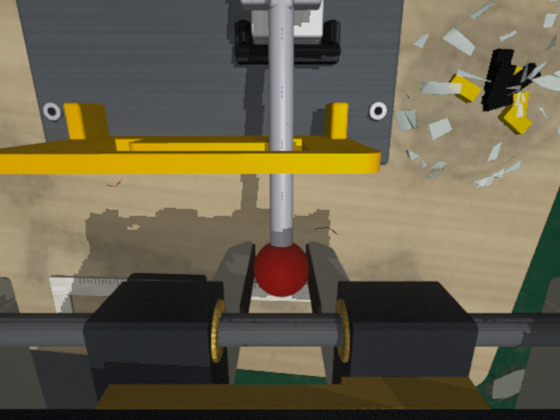

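drive_tool([
  {"tx": 0.05, "ty": -0.4, "tz": 0, "wx": 0, "wy": 0, "wz": 0, "grip": -1},
  {"tx": 0, "ty": 0, "tz": 0, "wx": 0, "wy": 0, "wz": 0, "grip": -1},
  {"tx": 0, "ty": 0, "tz": 0, "wx": 0, "wy": 0, "wz": 0, "grip": -1},
])

```text
clock: 16.55
tcp_pos: [0.4606, -0.2842, 0.0668]
ee_rot: [[0.993, 0.119, -0.001], [0.119, -0.993, 0.001], [-0.001, -0.001, -1.0]]
wrist_force: [0.5, 0.9, -4.7]
grip_width: 0.0287
```

```bash
python3 snap.py wrist w12; python3 snap.py scene s12
python3 - <<'E'
import numpy as np,pickle,cv2
s=pickle.load(open("pics/w12.pkl","rb"))["s"]
a=np.radians(6.7);print((s["tcp_pos"][:2]-np.array([.6143,-.2675]))@np.array([[np.cos(a),-np.sin(a)],[np.sin(a),np.cos(a)]]))
t=cv2.imread('pics/s12.png');cv2.imwrite('pics/s12c.png',cv2.resize(t[130:230,285:405],None,fx=6,fy=6,interpolation=cv2.INTER_CUBIC))
E
```

```text
16.6 [ 0.46058034 -0.28424792  0.06682824] 0.02906945012432972 [ 0.01842743  0.18768271 -4.36420358]
16.65 [ 0.46061957 -0.2842895   0.06685295] 0.028800215259288664 [ 0.31094325  1.22572159 -3.85422683]
[-0.15462385  0.00130105]
```

View pics/s12c.png

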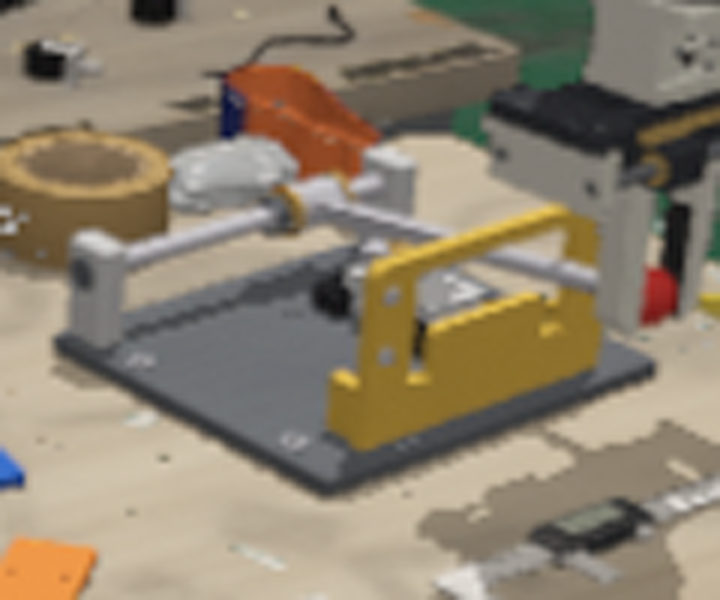

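drive_tool([
  {"tx": 0, "ty": -0.12, "tz": 0, "wx": 0, "wy": 0, "wz": 0, "grip": -1},
  {"tx": 0, "ty": 0, "tz": -0.6, "wx": 0, "wy": 0, "wz": 0, "grip": -1},
  {"tx": 0, "ty": 0, "tz": -0.6, "wx": 0, "wy": 0, "wz": 0, "grip": -1},
  {"tx": -0.1, "ty": 0, "tz": -0.4, "wx": 0, "wy": 0, "wz": 0, "grip": -1},
  {"tx": 0, "ty": 0, "tz": 0, "wx": 0, "wy": 0, "wz": 0, "grip": -1},
])

```text
clock: 17.27
tcp_pos: [0.4592, -0.2859, 0.0504]
ee_rot: [[0.993, 0.118, -0.001], [0.118, -0.993, 0.0], [-0.001, -0.001, -1.0]]
wrist_force: [-1.8, -0.1, -3.2]
grip_width: 0.0286
```

drive_tool([
  {"tx": 0, "ty": 0, "tz": -0.5, "wx": 0, "wy": 0, "wz": 0, "grip": -1},
  {"tx": -0.05, "ty": 0, "tz": -0.5, "wx": 0, "wy": 0, "wz": 0, "grip": -1},
  {"tx": 0, "ty": 0, "tz": -0.4, "wx": 0, "wy": 0, "wz": 0, "grip": -1},
  {"tx": 0, "ty": 0, "tz": -0.2, "wx": 0, "wy": 0, "wz": 0, "grip": -1},
  {"tx": 0, "ty": 0, "tz": 0, "wx": 0, "wy": 0, "wz": 0, "grip": -1},
])

```text
clock: 17.9
tcp_pos: [0.4589, -0.2859, 0.0351]
ee_rot: [[0.993, 0.118, -0.001], [0.118, -0.993, 0.0], [-0.001, -0.0, -1.0]]
wrist_force: [-4.9, 0.1, -0.7]
grip_width: 0.0291
```

drive_tool([
  {"tx": -0.15, "ty": 0, "tz": 0, "wx": 0, "wy": 0, "wz": 0, "grip": -1},
  {"tx": 0, "ty": 0, "tz": -0.1, "wx": 0, "wy": 0, "wz": 0, "grip": -1},
  {"tx": 0, "ty": 0, "tz": -0.1, "wx": 0, "wy": 0, "wz": 0, "grip": -1},
  {"tx": 0, "ty": 0, "tz": 0, "wx": 0, "wy": 0, "wz": 0, "grip": -1},
])

```text
clock: 18.4
tcp_pos: [0.4589, -0.2861, 0.0347]
ee_rot: [[0.993, 0.119, 0.002], [0.119, -0.993, -0.001], [0.002, 0.001, -1.0]]
wrist_force: [-5.2, 0.8, 9.5]
grip_width: 0.029
```

drive_tool([
  {"tx": 0, "ty": 0, "tz": 0.1, "wx": 0, "wy": 0, "wz": 0, "grip": -0.3},
  {"tx": 0, "ty": 0, "tz": 0, "wx": 0, "wy": 0, "wz": 0, "grip": 0},
  {"tx": 0, "ty": 0, "tz": 0, "wx": 0, "wy": 0, "wz": 0, "grip": 0.2},
  {"tx": 0, "ty": 0, "tz": 0, "wx": 0, "wy": 0, "wz": 0, "grip": 0.2},
  {"tx": 0, "ty": 0, "tz": 0, "wx": 0, "wy": 0, "wz": 0, "grip": 0.2},
])

```text
clock: 19.02
tcp_pos: [0.458, -0.2859, 0.0338]
ee_rot: [[0.993, 0.119, 0.0], [0.119, -0.993, 0.0], [0.0, -0.0, -1.0]]
wrist_force: [-0.3, -0.2, -0.3]
grip_width: 0.0556
```

```bash
python3 snap.py wrist w13; python3 snap.py scene s13
python3 - <<'E'
import cv2
t=cv2.imread('pics/s13.png');cv2.imwrite('pics/s13c.png',cv2.resize(t[130:230,285:405],None,fx=6,fy=6,interpolation=cv2.INTER_CUBIC))
E
```

```text
19.075 [ 0.45789492 -0.28586986  0.03384083] 0.05560001465354603 [-0.03588656 -0.22145043 -0.65683892]
19.125 [ 0.4578523  -0.28586555  0.03386013] 0.05576226865815107 [-0.5042908  -0.22595876 -0.46357836]
```

View pics/s13c.png

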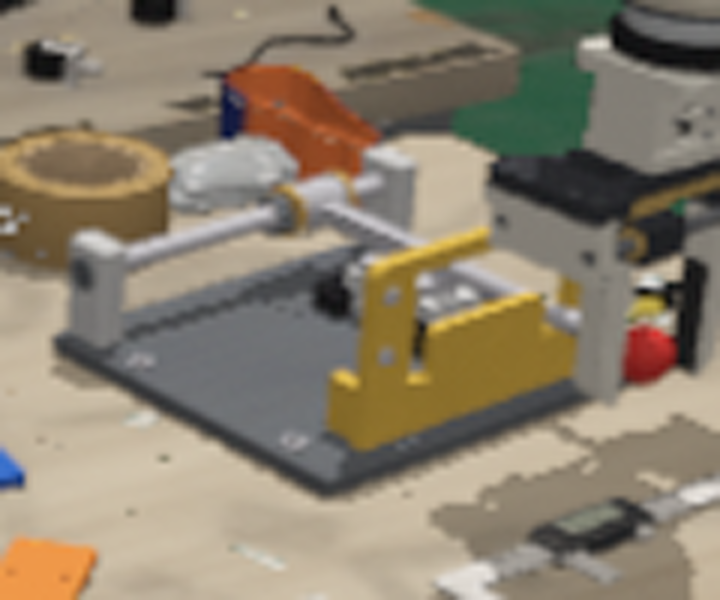

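View pics/w13.png

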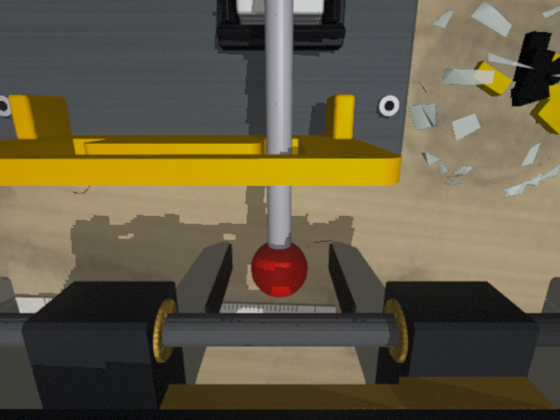

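drive_tool([
  {"tx": 0, "ty": 0, "tz": 1, "wx": 0, "wy": 0, "wz": 0, "grip": 0.25},
  {"tx": 0, "ty": 0, "tz": 3, "wx": 0, "wy": 0, "wz": 0, "grip": 0.25},
  {"tx": 0, "ty": 0, "tz": 5, "wx": 0, "wy": 0, "wz": 0, "grip": 0.25},
  {"tx": 0, "ty": 0, "tz": 5, "wx": 0, "wy": 0, "wz": 0, "grip": 0.25},
  {"tx": 2, "ty": 0, "tz": 5, "wx": 0, "wy": 0, "wz": 0, "grip": 0.25},
  {"tx": 3, "ty": 0, "tz": 0, "wx": 0, "wy": 0, "wz": 0, "grip": 0.25},
  {"tx": 2, "ty": 0, "tz": 0, "wx": 0, "wy": 0, "wz": 0, "grip": 0.25},
  {"tx": 0, "ty": 0, "tz": 0, "wx": 0, "wy": 0, "wz": 0, "grip": 0.25},
])

```text
clock: 20.12
tcp_pos: [0.5288, -0.2851, 0.2243]
ee_rot: [[0.993, 0.12, 0.001], [0.12, -0.993, 0.0], [0.001, -0.0, -1.0]]
wrist_force: [-0.1, 1.1, -0.1]
grip_width: 0.058
```

```bash
python3 snap.py wrist w14; python3 snap.py scene s14
python3 - <<'E'
import cv2
t=cv2.imread('pics/s14.png');cv2.imwrite('pics/s14c.png',cv2.resize(t[130:230,285:405],None,fx=6,fy=6,interpolation=cv2.INTER_CUBIC))
E
```

```text
20.175 [ 0.52747    -0.28559388  0.22401288] 0.057922552266853555 [ 0.09360048 -0.26870453 -0.6394677 ]
20.225 [ 0.52680866 -0.28596272  0.22397872] 0.05809513167080074 [-0.07864459  0.38795974  0.40978257]
```

View pics/s14c.png

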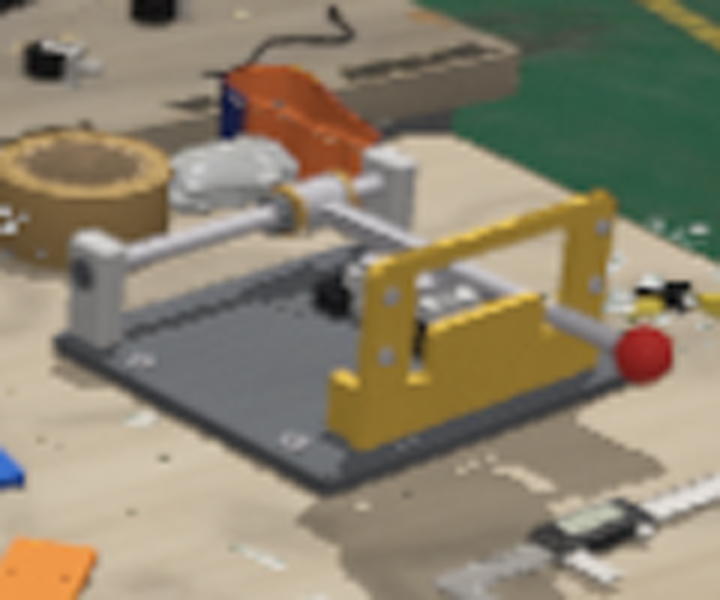

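View pics/w14.png

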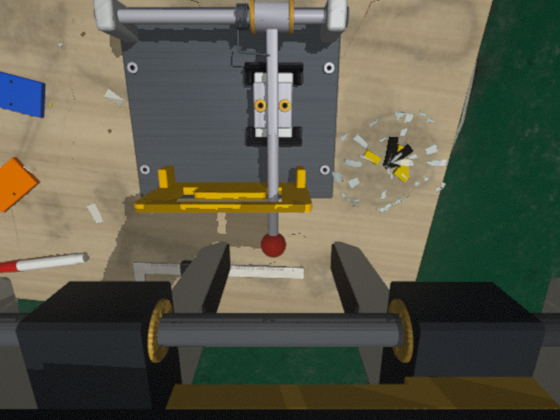

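Run:
```python
from h import *
from scipy.optimize import least_squares
np.set_printoptions(precision=4,suppress=True)
def ball(o):
    d=pickle.load(open(f"pics/{o}.pkl","rb"));im=d["pixels"].astype(int)
    m=((im[:,:,0]>110)&(im[:,:,1]<70)&(im[:,:,2]<70)).astype(np.uint8)
    n,l,st,c=cv2.connectedComponentsWithStats(m)
    return d,[(st[i].tolist(),c[i]) for i in range(1,n) if 60<st[i,4]<900]
for a,b in(("scene0","w8"),("s14","w14")):
    A,la=ball(a);B,lb=ball(b);print(la,lb)
    ca=min(la,key=lambda q:abs(q[1][0]-380)+abs(q[1][1]-195)*2)[1];cb=min(lb,key=lambda q:abs(q[1][0]-277))[1]
    r=least_squares(lambda X:np.r_[proj(A,X)[0]-ca,proj(B,X)[0]-cb],[.45,-.2,.05]);print(a,r.x,r.fun)
```

```text
[([151, 106, 45, 15, 80], array([178.3   , 110.5125])), ([158, 144, 14, 13, 142], array([164.5141, 149.9296])), ([440, 189, 50, 23, 271], array([464.0849, 201.5092])), ([364, 194, 11, 10, 71], array([369.5634, 198.6479])), ([153, 210, 20, 15, 198], array([162.5758, 216.7172])), ([304, 241, 14, 10, 65], array([310.8462, 245.9077])), ([177, 254, 17, 31, 189], array([185.0476, 270.4603]))] [([267, 171, 26, 26, 529], array([279.3686, 183.4953])), ([39, 212, 38, 14, 360], array([ 57.6444, 219.3556]))]
scene0 [ 0.4483 -0.1908  0.0429] [ 0.1943 -0.0131 -0.0516 -0.053 ]
[([151, 106, 45, 15, 77], array([178.3506, 110.5325])), ([504, 118, 30, 10, 104], array([520.1154, 122.3173])), ([158, 144, 14, 13, 144], array([164.4653, 149.9028])), ([387, 185, 10, 9, 64], array([391.8594, 188.5781])), ([445, 196, 50, 14, 308], array([468.9188, 204.9156])), ([498, 201, 12, 8, 76], array([503.4211, 204.8684])), ([153, 210, 20, 15, 193], array([162.4715, 216.6839])), ([304, 241, 14, 10, 66], array([310.9242, 245.9091])), ([177, 254, 17, 31, 189], array([185.0476, 270.4921]))] [([264, 239, 19, 18, 257], array([272.572 , 247.8716])), ([0, 261, 18, 12, 159], array([  7.9937, 266.6478]))]
s14 [ 0.4566 -0.2844  0.0508] [ 0.9732 -0.1934 -0.2762 -0.296 ]
```

```bash
python3 snap.py top t14
python3 - <<'E'
import cv2
t=cv2.imread("pics/w14.png")
cv2.imwrite("pics/w14c.png",cv2.resize(t[0:150,215:330],None,fx=4,fy=4,interpolation=cv2.INTER_CUBIC))
E
```

```text
20.275 [ 0.52656434 -0.28617923  0.2239434 ] 0.05815470689820798 [ 0.099062   -0.26790217 -0.09292768]
```

View pics/w14c.png

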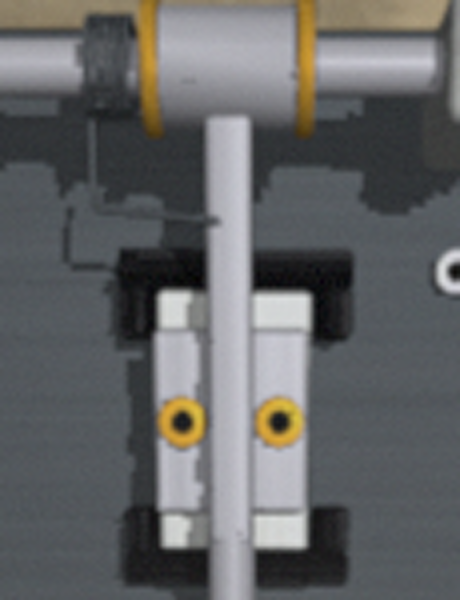

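View pics/t14.png

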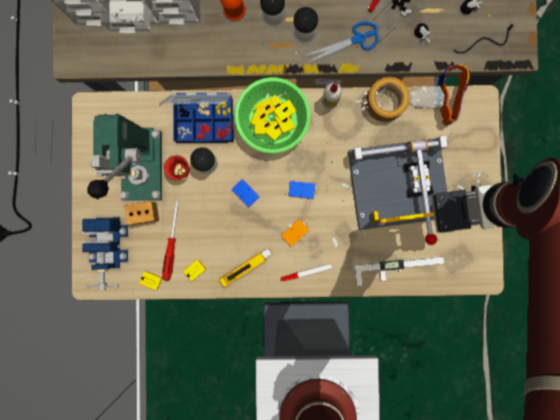

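```bash
python3 -c "
from workcell import bot
print(bot.finish_job())"
```

```text
the job is handed in; nothing more can be done
None
```

The jig is loaded and the job is handed in, at about 20.3 s of the 58 s allowed.

**What I did:** I took the three blanks as one pile and lowered them into the black nest until the wrist force showed they were resting on the floor, with the arm still parked. I then lifted the arm by its red knob, slid it about 95 mm across through the slot, let it down into the other notch and let go.

**Last checks:**
- **Pile:** it sat squarely in the nest before I moved the arm. Afterwards the bush plate lies over it, with the blanks still inside both end walls.
- **Arm:** the knob came to rest about 8 mm higher than when parked. About 7 mm is expected with the plate on a full pile, so this is within measuring error.
- **Bench:** in the last top picture the caliper, marker, screwdriver and the blue and orange look-alikes appear where they were. The gripper is open and well clear.

**Disagreements:**
- The slide first stopped about 4 mm short, and I corrected it in two small moves before lowering.
- While setting the arm down, the tool pressed lightly on the plate (about 10 N down, 5 N sideways) until I opened the fingers.

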